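Cap the maroon pencil in the palm press

ROBOT

A 6-joint arm with a two-finger parallel gripper is mounted at the origin on the work surface. World frame = base frame: x ahead of the robot, y to its left, z up, the work surface at z = 0. Lengths are in m, angles in rad, forces in N, time in s.
With the tool pointing down it reaches from about 0.35 to 1 m from the base axis. Payload 7.1 kg.
Tool frame: the origin (TCP) lies between the finger pads; the fingertips stand 22 mm ahead of it and the grasp point (between the pads) lies 3 mm ahead of it; z points along the fingers, y is the line along which they close (so a half turn about z gives the same grasp; the last joint's range is limited). The gripper opens to 85 mm and grips with 20 to 120 N. Pads are 22 mm wide; open, the fingers measure 114 mm over their backs; the gripper's body (76 mm by 85 mm) begins 54 mm behind the grasp point. The pads swing forward as they close: fully open they stand 13 mm farther back than shut.
Start: joints at [1.175, 0.423, 1.63, -0, 1.089, -0.019], TCP at [0.23, 0.581, 0.253] pointing down, gripper open.
Joint ranges: [-3, 3], [-0.9, 2.11], [0.09, 2.58], [-1.31, 4.45], [0.11, 2.69], [-2.54, 2.54]. Speed limits (rad/s): [2.39, 2.39, 3.01, 3.14, 3.14, 3.14].

INTERFACE

Orientations are given as a rotation vector (axis times angle).
In Python, from rig import manip gives the robot as it stands. The module is installed in compiled form; this text tells all that it offers. Calls block until the motion is done:
- manip.move_to(position, orientation): joint-space move of the TCP to a pose.
- manip.servo_line(position, orientation=None, rate=0.15): straight line of the TCP; orientation=None keeps the orientation; rate is the mean speed in m/s.
- manip.set_joints(angles): joint-space move.
- manip.command_gripper(opening, f_grip=None): finger opening in m; f_grip is the grip in N (None keeps the last); returns when the fingers have stopped.
- manip.hold(seconds).
- manip.solve_ik(position, orientation): joint angles nearest the present ones, or None.
- manip.camera(name): name is "scene" or "top" or "wrist"; returns a dict with "image" (384x512x3 uint8, red, green, blue), "fx", "fy", "cx", "cy" (pixels), "k1" (the pictures are not rectified: a ray, as slopes to the right and down, at radius r is drawn at 1 + k1 r^2 times it, then the intrinsics apply), "cam_to_world" (4x4, takes a point from camera to world coordinates); the wrist camera has in their place "mount" (4x4, takes a point from camera to tool coordinates, whose origin is the TCP and whose axes are the flange's). Camera axes: x right, y down, z forward; pixel columns grow to the right and rows downward; lengths in m; the calibration is good to about 2 mm. A picture is of the moment at which its call begins: read the wrist's pose just before it. There is no depth.
A pose or a line that the arm cannot do raises manip.IKError and nothing moves.
- manip.sign_off(): hands the job in; it is judged then, once.
Readings, each from a call of its own:
- manip.get_time(): time.
- manip.get_joint_positions(): joint angles.
- manip.get_joint_vel(): joint speeds.
- manip.get_tau(): joint torques, N m.
- manip.get_position(): TCP position.
- manip.get_ee_rot(): TCP orientation.
- manip.get_contact_force(): force on the tool from outside, world axes, zero at the start.
- manip.get_torque(): the same for the moment, N m.
- manip.get_width(): finger opening in m.
- manip.get_grip_force(): force on a finger pad.
Only numpy, scipy, OpenCV 4.12 (cv2) and the standard library are available. Lean on these libraries where they do the work, as an engineer would, in place of code of your own. Each camera call takes 0.05 s, during which the arm holds its last target. There are 200 camera calls.

TASK

The maroon pencil stands loose in the little press with its clear cap only part-way on. Swing the chuck handle all the way round to its end so the jaws hold the barrel, then push the red palm head down until it is stopped by the brass depth nut, lean on it there with about 20 N for half a second and let it come back up, which leaves the cap at the set depth. The nut has been set to a new depth, so feel for it: never push on any part of the press with more than 35 N, do not press the head before the pencil is clamped, and leave the other things on the table where they are.

Things in the scene. Friction and masses are not known exactly. Their poses are not given: they have to be found in the camera images.
- press: Fixed two-post hand press: base plate 150 (x) x 170 (y) x 14 mm, 16 mm posts at y = +-64 mm, blue beam 36 (x) x 164 (y) mm at 225 to 250 mm up, chuck in the middle, plunger through the beam. Origin: centre of the base's underside; z up, the axis of chuck and plunger; its -x side, with the chuck handle, faces the robot within about 25 degrees.
- sleeve (a joint): Angle of the knurled chuck sleeve (68 mm across, 37 to 63 mm up) about the press's z, rad, counter-clockwise from above. 0 = jaws open, 1.1 = end stop, jaws firmly on the barrel; starts at 0 to 0.3. About 2 N at the handle moves it; it stays where it is left. The handle points (148 degrees + this angle) counter-clockwise from the press's +x, so it sweeps from its +y to its -y side.
- handle_ball (a point): Centre of the black ball, 24 mm across, on the outer end of the chuck handle, 152 mm from the press axis, 50 mm above the table. The handle is a level, radial 12 mm round steel bar from the sleeve to this ball.
- plunger: Upright spring plunger through the press's beam: steel ram, collar, red palm head. Fixed to slide along the press's z; origin at the press's origin when up, so its z is minus the depth pressed. Its collar is stopped by a brass depth nut (36 mm across) after 11 to 26 mm, set anew each time. The spring takes 4 N to start and 8 N at 26 mm, the cap adds 3 N; it springs back when let go.
- head_top (a point): Centre of the flat top of the red palm head (46 mm across, its flat 40 mm), 318 mm above the table when up; moves with the plunger.
- barrel: Maroon lacquered pencil barrel, 16 mm across, 75 mm tall, then a gunmetal ring (19 mm across, 4 mm high) and a brass tenon; stands loose and upright in the chuck, foot on the chuck floor 36 mm above the table. Origin at the centre of its foot, z up along the barrel. The open jaws leave 1 to 4 mm around it.
- cap_top (a point): Top centre of the clear acrylic cap (19 mm across, 45 mm long) on the barrel's tenon, at the start 144 to 146 mm above the barrel's origin. The ram's foot is 6 to 8 mm above it when up, and pushes it down by the rest of its stroke. The cap slides stiffly (3 N) and stays where it is pushed.
- chuck_floor (a point): Centre of the chuck floor on the press axis, 36 mm above the table.
- grip1: Bystander: gunmetal grip section lying on the table, 87 x 15 mm, origin under its middle.
- grip2: Bystander: second gunmetal grip section lying on the table, 87 x 15 mm, origin under its middle.
- mint_tin: Bystander: tin mint box with red lid, 62 x 97 x 22 mm, origin under its centre.
- mug: Bystander: blue mug, 80 mm across, 92 mm tall, origin under its centre.
- screwdriver: Bystander: screwdriver lying on the table behind the press, 170 mm long, origin under its middle.
- lead_case: Bystander: black and yellow lead case, 30 x 80 x 14 mm, origin under its centre.

How it is judged:
By the outcome, as a careful person would: the job done as asked, in the order asked, and still so for the second after the job is handed in, with the robot touching nothing.
It also fails if it takes over 53 s, if anything falls off the work surface, if the arm or the gripper's body presses on something with over 40 N, if the wrist force passes 120 N, or if a joint passes its speed limit or range.

## Working session

There is one attempt and no reset: what is moved stays moved. The work goes in short steps, each a Python script; the robot and the scene stay as the last script left them, time stands still between calls to the robot, and variables do not carry over. Pictures are saved under pics/ and viewed, at most 10 in all, crops included, and the job is handed in when it is done.

```bash
mkdir -p pics; ls
python3 - <<'E'
from rig import manip
import cv2,numpy as np
for n in("scene","top"):
    c=manip.camera(n); cv2.imwrite(f"pics/{n}0.png",c["image"][:,:,::-1]); 
    print(n,c["fx"],c["fy"],c["cx"],c["cy"],c["k1"],np.round(c["cam_to_world"],3).tolist())
print(manip.get_time(),manip.get_ee_rot(),manip.get_contact_force())
E
```

```text
pics
scene 419.32359456709116 419.32359456709116 259.74805808575354 195.7746959790736 -0.15256040523481598 [[0.011, 0.664, -0.748, 1.643], [1.0, -0.006, 0.01, -0.005], [0.002, -0.748, -0.664, 1.147], [0.0, 0.0, 0.0, 1.0]]
top 470.65272467462944 470.65272467462944 251.82221746267456 192.39674143744693 0.018356776501435693 [[-0.027, -0.988, 0.154, 0.422], [-1.0, 0.029, 0.011, -0.01], [-0.016, -0.153, -0.988, 1.454], [0.0, 0.0, 0.0, 1.0]]
0.1 [-5.88302338e-01 -3.08572408e+00  2.19673145e-03] [ 0.64451913 -0.00410528 -0.29917809]
```

View pics/scene0.png

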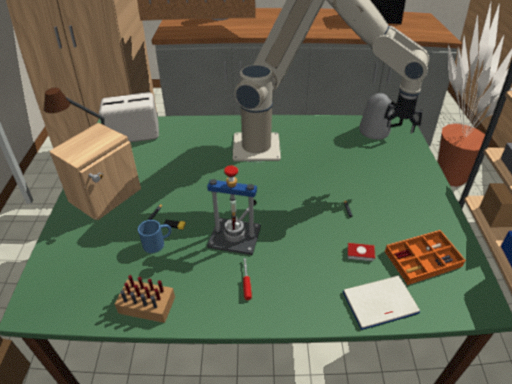

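View pics/top0.png

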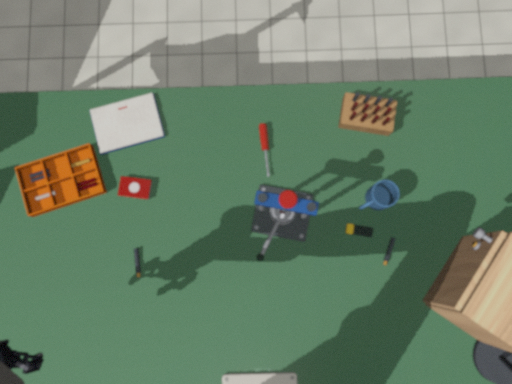

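Scene: the press stands mid-table, with its red head at about (231,171) and blue beam at (232,188). Top: head at (288,199), beam at about (287,201), black ball at (261,257). The handle runs back toward the robot, and the mug, lead case and a grip section lie to the right of the press in this view.

```bash
cat > h.py <<'E'
from rig import manip
import cv2,numpy as np
def ray(c,uv):
    K=np.array([[c["fx"],0,c["cx"]],[0,c["fy"],c["cy"]],[0,0,1.]])
    p=cv2.undistortPoints(np.array([[uv]],float),K,np.array([c["k1"],0,0,0.]))[0,0]
    T=c["cam_to_world"]; return T[:3,3],T[:3,:3]@[p[0],p[1],1]
def onplane(c,uv,z):
    o,d=ray(c,uv); return o+d*(z-o[2])/d[2]
E
python3 - <<'E'
from h import *
def big(m,roi):
    x0,y0,x1,y1=roi; k=np.zeros_like(m);k[y0:y1,x0:x1]=m[y0:y1,x0:x1]
    cs,_=cv2.findContours(k,cv2.RETR_EXTERNAL,cv2.CHAIN_APPROX_NONE); return max(cs,key=cv2.contourArea)
c=manip.camera("top"); s=manip.camera("scene")
hsv=cv2.cvtColor(c["image"],cv2.COLOR_RGB2HSV); H,S,V=cv2.split(hsv)
red=((((H<8)|(H>172))&(S>150)&(V>80))*255).astype(np.uint8)
r=big(red,(265,180,315,220)); (u,v),rad=cv2.minEnclosingCircle(r); print("red top",u,v,rad,onplane(c,(u,v),.312))
blue=(((H>100)&(H<125)&(S>120))*255).astype(np.uint8)
blue[:, :]=blue|red
b=big(blue,(245,175,330,225)); rc=cv2.minAreaRect(b); pts=cv2.boxPoints(rc)
P=np.array([onplane(c,p,.25)[:2] for p in pts]); print("beam",rc,P,P.mean(0))
for i in range(4):
    d=P[(i+1)%4]-P[i]; print(np.linalg.norm(d),np.degrees(np.arctan2(d[1],d[0])))
dark=((V<45)*255).astype(np.uint8); k=big(dark,(250,247,270,265)); (u,v),rad=cv2.minEnclosingCircle(k); print("ball",u,v,rad,onplane(c,(u,v),.05))
hs=cv2.cvtColor(s["image"],cv2.COLOR_RGB2HSV);h2,s2,v2=cv2.split(hs)
red=((((h2<8)|(h2>172))&(s2>150)&(v2>80))*255).astype(np.uint8)
r=big(red,(215,160,245,181));print("scene red",cv2.boundingRect(r)); (u,v),rad=cv2.minEnclosingCircle(r);print(u,v,rad,onplane(s,(u,v),.31))
a=cv2.resize(c["image"][170:270,240:340],None,fx=6,fy=6,interpolation=cv2.INTER_CUBIC)
bb=cv2.resize(s["image"][155:255,200:300],None,fx=6,fy=6,interpolation=cv2.INTER_CUBIC)
cv2.imwrite("pics/crop.png",a[:,:,::-1]);cv2.imwrite("pics/crop2.png",bb[:,:,::-1])
E
```

```text
red top 287.8861389160156 198.6039581298828 8.87834644317627 [ 0.58137929 -0.08424243  0.312     ]
beam ((288.0, 198.5), (17.0, 16.0), 90.0) [[ 0.61311521 -0.0687932 ]
 [ 0.61188432 -0.1101215 ]
 [ 0.5676329  -0.10827797]
 [ 0.56882881 -0.06717934]] [ 0.59036531 -0.088593  ]
0.041346622422111935 -91.70593650158797
0.0442898109888747 177.61442251146613
0.04111603022262841 88.3332412812243
0.04431578968956561 -2.087021415988073
ball 260.0 257.0 2.2361679077148438 [ 0.44630916 -0.01229421  0.05      ]
scene red (224, 165, 14, 11)
230.57691955566406 170.5 6.596004962921143 [ 0.57582773 -0.08558129  0.31      ]
```

View pics/crop.png

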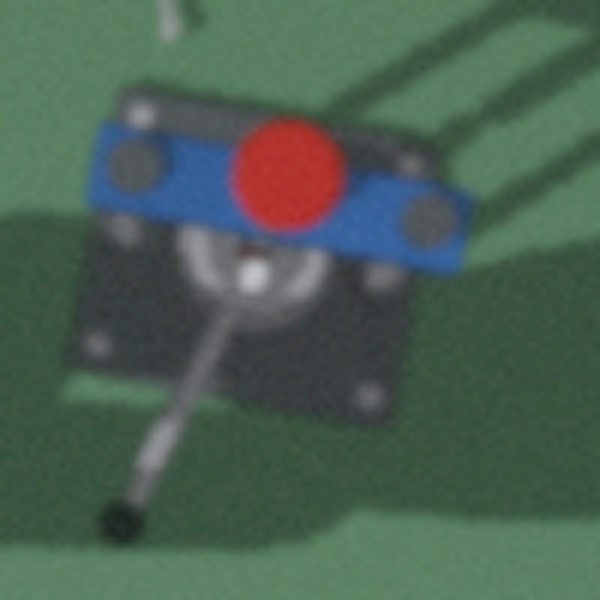

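View pics/crop2.png

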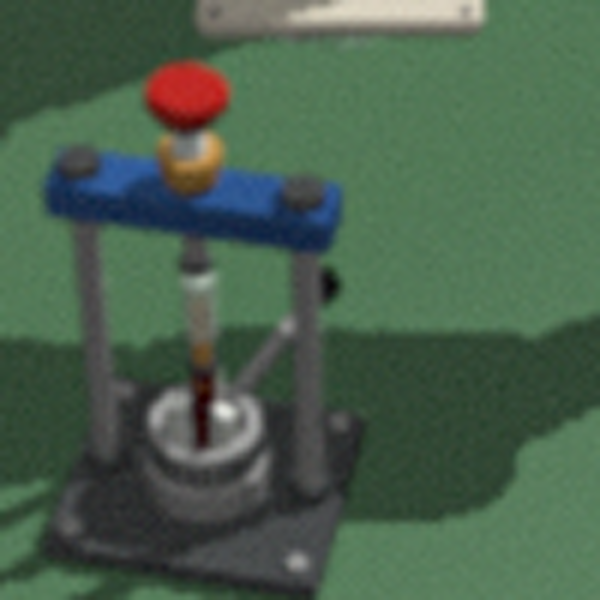

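The crops show the red head at about (288,199) in the top image, post tops at (262.8,197.5) and (311.7,206.7), and the ball at (260.3,256.8). That gives a sleeve angle near 0.27. The pencil stands upright with its cap under the ram. I'll push the handle from its +y side with shut fingers.

```bash
cat >> h.py <<'E'
from scipy.spatial.transform import Rotation as Ro
A=np.array([.579,-.085])
def down(a): # tool x at world angle a, z down
    x=np.array([np.cos(a),np.sin(a),0]); z=np.array([0,0,-1.]); return Ro.from_matrix(np.c_[x,np.cross(z,x),z]).as_rotvec()
def pose(th,r,z): # tool at polar angle th about the press, tool x against ccw tangent
    return [A[0]+r*np.cos(th),A[1]+r*np.sin(th),z],down(th-np.pi/2)
E
python3 - <<'E'
from h import *
c=manip.camera("top")
p=onplane(c,(262.8,197.5),.256);q=onplane(c,(311.7,206.7),.256); d=p-q
yaw=np.arctan2(d[1],d[0])-np.pi/2
b=onplane(c,(260.3,256.8),.05)[:2]-A
th=np.arctan2(b[1],b[0]); print("posts",p,q,(p+q)/2,np.linalg.norm(d),"yaw",np.degrees(yaw),"ball r",np.hypot(*b),"th",np.degrees(th),"sleeve",th-yaw-np.radians(148))
end=yaw+np.radians(148)+1.1; print("end th",np.degrees(end))
r=.115
for t,z in((th-.35,.2),(th-.35,.052),(end-.15,.052),(end-.15,.2)): print(manip.solve_ik(*pose(t,r,z)))
print(manip.solve_ik([*A,.4],down(np.pi/2)))
E
```

```text
posts [ 0.59396269 -0.02363034  0.256     ] [ 0.56651402 -0.14789288  0.256     ] [ 0.58023835 -0.08576161  0.256     ] 0.12725804436834215 yaw -12.456190858063183 ball r 0.15037950857912988 th 151.47941351153403 sleeve 0.27812876454466684
end th 198.56916660632737
[-2.12218403e-02  3.20558528e-01  1.93835161e+00 -4.44089210e-16
  8.82682518e-01  8.26556299e-01]
[-2.12218403e-02  5.82702590e-01  1.99668365e+00 -4.44089210e-16
  5.62206416e-01  8.26556299e-01]
[-2.46505988e-01  5.61837710e-01  2.05192002e+00 -4.44089210e-16
  5.27834923e-01 -4.20599085e-01]
[-2.46505988e-01  2.85659441e-01  1.99146817e+00 -4.44089210e-16
  8.64465048e-01 -4.20599085e-01]
[-1.66099761e-01  2.30831562e-01  1.56021244e+00 -4.44089210e-16
  1.35054865e+00 -1.66099761e-01]
```

```bash
cat > push.py <<'E'
from h import *
A[:]=.580,-.0855
th=np.radians(151.5); r=.125; end=np.radians(198.6)
manip.command_gripper(0)
manip.move_to(*pose(th-.33,r+.02,.2))
manip.servo_line(*pose(th-.33,r+.005,.052),rate=.15)
f0=manip.get_contact_force(); print(manip.get_time(),f0)
a=th-.33; log=[]
while a<end+.05:
    a+=(.02 if a<end-.25 else .006)
    p,o=pose(a,r,.052); manip.servo_line(p,o,rate=.06)
    q=np.array(manip.get_position()); f=manip.get_contact_force()-f0
    t=np.array([-np.sin(a),np.cos(a)]); ft=-f[:2]@t
    log.append((round(np.degrees(a),1),round(ft,1),round(float(np.linalg.norm(f)),1)))
    if ft>12 or np.linalg.norm(f)>18: break
print(log); print(manip.get_time(),manip.get_position(),p,f)
c=manip.camera("top");cv2.imwrite("pics/push.png",cv2.resize(c["image"][170:290,220:340],None,fx=5,fy=5)[:,:,::-1])
E
python3 push.py
```

```text
4.3667 [ 0.27817344 -0.62552241 -0.20502131]
[(np.float64(133.7), np.float64(0.9), 1.0), (np.float64(134.9), np.float64(0.3), 0.9), (np.float64(136.0), np.float64(-0.4), 1.1), (np.float64(137.2), np.float64(-0.6), 1.3), (np.float64(138.3), np.float64(1.3), 2.4), (np.float64(139.5), np.float64(1.1), 1.2), (np.float64(140.6), np.float64(-0.1), 0.3), (np.float64(141.8), np.float64(-0.3), 0.9), (np.float64(142.9), np.float64(0.7), 1.5), (np.float64(144.1), np.float64(0.8), 1.2), (np.float64(145.2), np.float64(2.0), 2.0), (np.float64(146.3), np.float64(1.2), 1.4), (np.float64(147.5), np.float64(1.6), 1.6), (np.float64(148.6), np.float64(2.2), 2.7), (np.float64(149.8), np.float64(2.1), 2.3), (np.float64(150.9), np.float64(1.5), 1.5), (np.float64(152.1), np.float64(0.9), 1.2), (np.float64(153.2), np.float64(1.6), 2.2), (np.float64(154.4), np.float64(1.2), 1.8), (np.float64(155.5), np.float64(1.2), 1.7), (np.float64(156.7), np.float64(1.4), 1.6), (np.float64(157.8), np.float64(2.1), 2.2), (np.float64(158.9), np.float64(2.8), 2.8), (np.float64(160.1), np.float64(2.2), 2.2), (np.float64(161.2)
[... 1078 characters left out ...]
p.float64(2.9), 3.0), (np.float64(187.0), np.float64(2.7), 2.7), (np.float64(187.4), np.float64(2.7), 3.0), (np.float64(187.7), np.float64(3.2), 3.3), (np.float64(188.1), np.float64(2.8), 3.2), (np.float64(188.4), np.float64(3.2), 3.4), (np.float64(188.7), np.float64(3.4), 3.9), (np.float64(189.1), np.float64(3.4), 3.7), (np.float64(189.4), np.float64(3.1), 3.2), (np.float64(189.8), np.float64(3.6), 4.1), (np.float64(190.1), np.float64(6.8), 7.0), (np.float64(190.5), np.float64(10.7), 11.3), (np.float64(190.8), np.float64(15.4), 16.4)]
19.8667 [ 0.45679153 -0.10762478  0.05195276] [np.float64(0.45721609918176703), np.float64(-0.10893317519796104), 0.052] [ 2.15658881 16.07033454  2.39817165]
```

View pics/push.png

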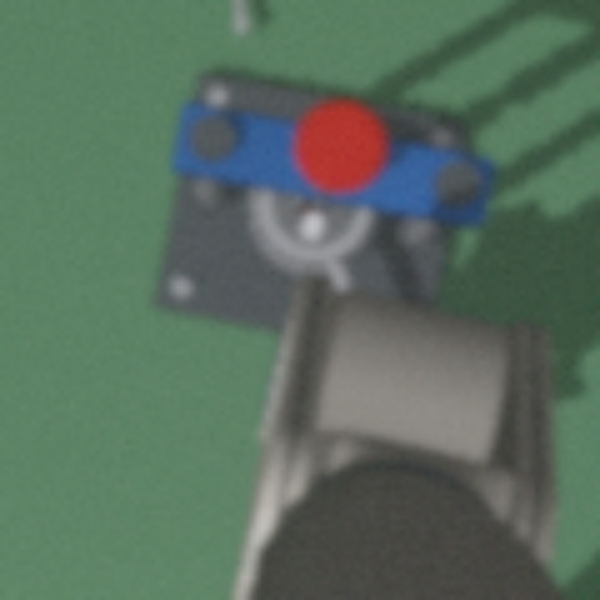

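The handle met a firm rise in force at the expected end angle (about 198°), and the picture shows the bar there with the gripper behind it. Next I'll back off and press the head.

```bash
cat > press.py <<'E'
from h import *
A[:]=.580,-.0855
a=np.radians(190.8)
manip.servo_line(*pose(a-.2,.127,.052),rate=.15)
manip.servo_line(*pose(a-.2,.17,.40),rate=.3)
o=down(np.pi/2)
manip.move_to([*A,.375],o)
manip.servo_line([*A,.347],o,rate=.06); manip.hold(.2)
f0=np.mean([manip.get_contact_force() for _ in range(3)],0); print(manip.get_time(),f0,manip.get_position())
def F(): return (manip.get_contact_force()-f0)[2]
z=.347; log=[]; f=0
while z>.300 and f<17.5:
    z-=.0007 if f<13 else .0002
    manip.servo_line([*A,z],rate=.03); f=F(); log.append((round(z*1e3,1),round(manip.get_position()[2]*1e3,1),round(float(f),1)))
print(*log)
t=manip.get_time(); h=[]
while f>15 and manip.get_time()-t<.75:
    z+=np.clip((f-20)*3e-5,-1.5e-4,1.5e-4); manip.servo_line([*A,z],rate=.03); f=F(); h.append((round(manip.get_time()-t,2),round(float(f),1)))
print("hold",h,manip.get_position())
manip.servo_line([*A,.36],rate=.06); print(manip.get_time(),F())
E
python3 press.py
```

```text
23.125 [-0.38247245 -0.32388263  0.70838732] [ 0.58022176 -0.08550293  0.34735081]
(346.3, np.float64(346.3), -0.3) (345.6, np.float64(345.5), 0.2) (344.9, np.float64(344.8), -0.7) (344.2, np.float64(344.2), -0.9) (343.5, np.float64(343.4), -1.0) (342.8, np.float64(342.7), -0.6) (342.1, np.float64(342.1), -0.2) (341.4, np.float64(341.4), -0.7) (340.7, np.float64(340.7), -1.4) (340.0, np.float64(340.1), 0.2) (339.3, np.float64(339.5), 2.0) (338.6, np.float64(338.7), 2.6) (337.9, np.float64(337.9), 1.3) (337.2, np.float64(337.2), 2.1) (336.5, np.float64(336.5), 2.2) (335.8, np.float64(335.8), 2.7) (335.1, np.float64(335.1), 2.9) (334.4, np.float64(334.4), 2.9) (333.7, np.float64(333.7), 2.6) (333.0, np.float64(333.2), 4.2) (332.3, np.float64(332.7), 5.3) (331.6, np.float64(332.0), 5.2) (330.9, np.float64(331.4), 5.0) (330.2, np.float64(330.7), 5.7) (329.5, np.float64(330.0), 5.9) (328.8, np.float64(329.4), 6.1) (328.1, np.float64(328.6), 6.0) (327.4, np.float64(328.0), 6.9) (326.7, np.float64(327.2), 5.9) (326.0, np.float64(326.6), 6.8) (325.3, np.float64(325.9), 6.3) (324.6, np.float64(325.2), 6.2) (323.9, np.float64(324.5), 6.2) (323.2, np.float64(323.9), 7.4) (322.5, np.float64(323.2), 6.4) (321.8, np.float64(322.5), 7.0) (321.1, np.float64(321.8), 7.1) (320.4, np.float64(321.1), 7.4) (319.7, np.float64(320.5), 8.0) (319.0, np.float64(320.5), 11.9) (318.3, np.float64(320.4), 15.9) (318.1, np.float64(320.4), 16.6) (317.9, np.float64(320.4), 18.9)
hold [(0.25, 18.1), (0.5, 19.1), (0.75, 18.3)] [ 0.58017585 -0.08551036  0.32041689]
35.475 -1.4169580527265415
```

The head stopped firmly about 19.5 mm down. I held about 19–20 N for 0.75 s, with an unloaded offset of about -1 N. Next I'll clear the arm and check.

Run:
```python
from h import *
A[:]=.580,-.0855
manip.servo_line([*A,.42],rate=.2)
manip.move_to([.45,.25,.42],down(np.pi/2))
c=manip.camera("top");s=manip.camera("scene")
a=cv2.resize(c["image"][160:280,220:340],(400,400),interpolation=cv2.INTER_CUBIC);b=cv2.resize(s["image"][155:255,190:290],(400,400),interpolation=cv2.INTER_CUBIC)
cv2.imwrite("pics/end.png",np.hstack([a,b])[:,:,::-1])
print(manip.get_time(),manip.get_contact_force())
V=c["image"].max(2);m=np.zeros_like(V);m[235:285,260:320]=(V[235:285,260:320]<42)
n,_,st,ce=cv2.connectedComponentsWithStats(m)
for i in range(1,n):
    if st[i,4]>6:
        p=onplane(c,ce[i],.05)[:2]-A;print(ce[i],st[i,4],np.hypot(*p),np.degrees(np.arctan2(p[1],p[0]))%360)
```

```text
37.375 [0.08240123 0.37304801 0.07174911]
```

View pics/end.png

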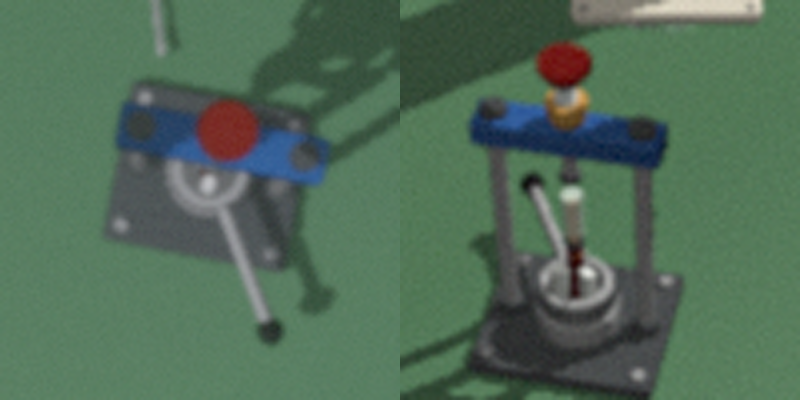

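The handle is now round on its -y side (ball at about (301,259.6) in the top image), the head is back up, and the cap sits clearly lower than the ram foot. I'll check the ball angle and hand in.

Run:
```python
from h import *
c=manip.camera("top"); p=onplane(c,(301,259.6),.05)[:2]-[.58,-.0855]
th=np.degrees(np.arctan2(p[1],p[0]))%360; s=np.radians(th+12.46-148); print(np.hypot(*p),th,s)
if s>1.05: manip.sign_off(); print("signed off")
```

```text
0.1521134783956297 198.13056349312993 1.0924114136336807
the job is handed in; nothing more can be done
signed off
```

The job is handed in at about 37 s: the chuck handle is at its end stop (sleeve about 1.09 rad), and the head was pressed to the nut about 19.5 mm down, held at 19–20 N for 0.75 s and released; no reading passed 20 N.

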